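# Set up a display sign on its prop leg

### The arm

A 6-joint arm with a two-finger parallel gripper is mounted at the origin on a cart in front of the work surface, level with it; the furniture and walls round the work are solid. World frame = base frame: x ahead of the robot, y to its left, z up, the work surface at z = 0. Lengths are in m, angles in rad, forces in N, time in s.
With the tool pointing down it reaches from about 0.4 to 0.925 m from the base axis. Payload 3.4 kg.
Tool frame: the origin (TCP) lies at the very end of the fingers, on their centre line; the grasp point (between the pads) lies 19 mm behind it (grip_depth is the distance from the TCP to the grasp point, in m); z points along the fingers, y is the line along which they close (so a half turn about z gives the same grasp; the last joint's range is limited). The gripper opens to 85 mm and grips with 20 to 120 N. Pads are 22 mm wide; open, the fingers measure 114 mm over their backs; the gripper's body (76 mm by 85 mm) begins 54 mm behind the grasp point. The pads swing forward as they close: fully open they stand 13 mm farther back than shut.
Start: joints at [-1.222, 0.307, 1.506, -0, 1.328, -0.073], TCP at [0.235, -0.525, 0.231] pointing down, gripper open.
Joint ranges: [-3.12, 3.12], [-1.05, 2.28], [0.14, 2.33], [-1.42, 4.57], [0.1, 2.73], [-2.68, 2.68]. Speed limits (rad/s): [2.57, 2.57, 3.14, 3.14, 3.14, 3.14].

### API

Orientations are given as [roll, pitch, yaw] about the fixed x, y, z axes, in that order (R = Rz(yaw) Ry(pitch) Rx(roll)).
In Python, from workcell import * gives the robot as it stands. The module is installed in compiled form; this text tells all that it offers.
- The arm moves only by the tool apply_moves, never from a script. Its argument "plan" is a list of rows, each a list of 7 numbers: the shift along the tool's x, y, z in m, then the turn, a rotation vector about the tool's x, y, z in degrees, then the opening in per cent of the stroke, from 0 (shut) to 100 (fully open). In form: [[tx, ty, tz, ax, ay, az, claw], ...]. A call has 1 to 10 rows; each row is the pose to reach, as a shift and turn from the pose commanded when the call began, along the tool's axes at that moment; what a row does not reach only later rows make up. A row lasts 1/8 s, in which the tool goes at most 62.5 mm and 10.7 degrees, less where a joint would pass 70% of its speed; a pose out of reach is approached as far as the arm can. A call with a gripper value outside its range is refused whole. The fingers move at their own pace and stop on an object; "newtons" is the grip in N (left out, the last holds). Time passes only in rows, so rows that repeat a pose let the fingers close. It gives the time, the measured TCP pose, the force, the opening and the grip force at its end, in the units of the state.
- get_state(): the state, without advancing time (a new reading comes with each control period).
- get_image(name): name is "side" or "top" or "wrist"; returns the picture (420x560x3 uint8, blue, green, red); there is no depth.
- camera_params(name): a dict with "vertical_fov" (degrees; the focal length in pixels is half the picture's height over the tangent of half this angle, whatever the lens; pixels are square), "cx", "cy" (the principal point, pixels), "T" (4x4, takes a point from camera to world coordinates). Camera axes: x right, y down, z forward; pixel columns grow to the right and rows downward; lengths in m; the calibration is good to about 2 mm. A picture is of the moment at which its call begins: read the wrist's pose just before it. camera_params takes no time and is no camera call; for the wrist camera it gives the pose at the moment of the call.
- hand_in(): hands the job in; it is judged then, once.
The state is a dict: "time": time; "joint_pos": joint angles; "joint_velocities": joint speeds; "effort": joint torques, N m; "ee_pos": TCP position; "eef_rot": TCP orientation; "contact_force": force on the tool from outside, world axes, zero at the start; "wrist_torque": the same for the moment, N m; "grip_width": finger opening in m; "grip_force": force on a finger pad.
Only numpy, scipy, OpenCV 4.12 (cv2) and the standard library are available. Lean on these libraries where they do the work, as an engineer would, in place of code of your own. Each camera call takes 0.05 s, during which the arm holds its last target. There are 200 camera calls.

### The job

The little paddle-shaped sign lies face down on its low wooden plinth, its prop leg half folded. Set it on the sloping wooden rest, lower edge in the trough and face against the slope, and let go; there push the prop leg out with shut fingers until it meets its stop and keep it pressed there lightly for half a second, without tipping the sign off the slope. Then take it by its handle again and stand it up, leaning back on its prop leg, in the middle of the plinth and square to it, leg towards the robot, and leave the other things on the table alone.

Things in the scene. Friction and masses are not known exactly. Their poses are not given: they have to be found in the camera images.
- sign: Paddle-shaped plywood sign, 15 thick, 0.7 kg: board 100 wide, 134 long, then a central straight handle 36 wide ending 186 from the lower edge. Black panel on the face, folding leg on the back. Origin: middle of the lower edge, on the face plane. x runs up the board to the handle, y along the lower edge, z out of the back. Starts face down (z up) on the plinth, x along the plinth's, handle overhanging.
- leg (a joint): Prop leg angle, rad: 0 folded against the back (pointing to the handle), 1.8 at its stop, 13 degrees beyond square to the back. Starts at 0.55 to 0.8. The stiff hinge keeps the leg where it is left: about 1.5 N at the foot swings it. With the sign on the rest, 3 N at the foot presses it home; over about 4.5 N against the stop begins to tip the sign off the slope.
- hinge (a point): Axis of the leg's hinge, at x 44, y 0, z 21 mm of the sign; the axis is along the sign's y.
- foot (a point): Centre of the leg's foot, a rubber bar of 12 mm diameter and 50 mm length along the sign's y, 85 mm from the hinge axis. The leg between is a wooden strip 22 wide and 8 thick, centred on the line from hinge to foot.
- handle (a point): Middle of the sign's handle, at x 158, y 0, z 7.5 mm of the sign.
- stance (a point): Point at x 10, y 0, z 60 mm of the sign: about the middle of its footprint when it stands. Standing, it rests on its lower back edge (x 0, z 15 mm) and on the foot, and leans back 12 degrees towards its leg: its z axis is 102 degrees from vertical.
- rest: Wooden work rest fixed at the right of the table: base 140 (x) by 110 (y) by 14, on it an 84 wide board that slopes at 45 degrees, rising towards the rest's +x, with a trough at its low end. Origin: underside of the base, 15 mm towards +x from its middle. Its x points roughly away from the robot.
- seat (a point): Where the sign's origin lies when seated: inner corner of the trough, at x -55, y 0, z 28 mm of the rest. The slope rises 122 mm from here along (x, z) = (0.707, 0.707) and carries the sign's face; the back then looks along (-0.707, 0.707). The trough is open at both ends and 19.5 wide square to the slope; its front lip is 14 high along the slope.
- plinth: Low plywood block with flat top, 150 (x) by 124 (y) by 30 tall, fixed, at the left of the table. Origin: centre of the underside. Its x points roughly away from the robot.
- plinth_top (a point): Centre of the plinth's top face. Pots and jars up to 120 mm tall stand fixed on the table between the plinth and the rest, and behind the rest: lift things over them.
- by_candle_3: Bystander: empty glass candle jar, 66 mm wide, 85 mm tall. Origin: centre of the underside.
- by_tin_lid_0: Bystander: round tin lid lying flat, 62 mm wide, 12 mm tall. Origin: centre of the underside.
- by_tin_lid_1: Bystander: round tin lid lying flat, 62 mm wide, 12 mm tall. Origin: centre of the underside.
- by_candle_5: Bystander: short candle in glass, 58 mm wide, 50 mm tall. Origin: centre of the underside.
- by_tealight_jar_0: Bystander: candle in glass, 68 mm wide, 62 mm tall. Origin: centre of the underside.

How it is judged:
On the way, in this order (a step that is already met when the one before it is completed fails the run):
1. the sign sits on the sloping rest, lower edge in the trough, face on the slope, let go, its leg not yet pushed out (angle between sign's own z axis and vertical between 0.7254 and 0.8454 rad and distance between sign and seat below 0.025 m and angle between the y axis of sign and the y axis of rest, either way round below 0.15 rad and contact force between the fingers and sign below 0.05 N and value of joint leg below 1.3 rad and linear speed of sign below 0.02 m/s), for 0.2 s.
2. the leg is at its stop and pressed against it by the fingers with more than 2 N, the sign still lying on the slope (angle between sign's own z axis and vertical between 0.7254 and 0.8454 rad and distance between sign and seat below 0.025 m and angle between the y axis of sign and the y axis of rest, either way round below 0.15 rad and value of joint leg above 1.77 rad and contact force between the fingers and sign above 2 N), for 0.3 s.
At the end, for the whole second after the job is handed in: The sign stands on the plinth on its lower edge and prop leg, leg at its stop (over 1.74), z axis 102 +-4 degrees from vertical, lower edge level within 3.4 degrees and within 0.2 rad of the box's x, stance point within 30 mm of the box's centre, released and at rest (value of joint leg above 1.74 rad and angle between sign's own z axis and vertical between 1.707 and 1.847 rad and angle between sign's own y axis and vertical between 1.51 and 1.63 rad and horizontal distance between stance and plinth_top below 0.03 m and angle between the y axis of sign and the y axis of plinth, either way round below 0.2 rad and height (world z) of sign between 0.026 and 0.042 m and x of foot in the frame of plinth below 0 m and contact force between the fingers and sign below 0.05 N and linear speed of sign below 0.02 m/s and angular speed of sign below 0.1 rad/s); the robot touches nothing.
It fails at once if the push on the opened leg tips the sign off the slope (by more than 0.07 rad) (distance between sign and seat below 0.02 m and angle between sign's own z axis and vertical above 0.856 rad and value of joint leg above 1.3 rad and contact force between the fingers and sign between 0.1 and 15 N).
It fails at once if a bystander is shifted by more than 25 mm (distance of any of by_candle_3, by_tin_lid_0, by_tin_lid_1, by_candle_5, by_tealight_jar_0 from where it was at the start of the episode above 0.025 m).
It also fails if it takes over 72 s, if anything falls off the work surface, if the arm or the gripper's body presses on something with over 40 N, if the wrist force passes 120 N, or if a joint passes its speed limit or range.

## Working session

There is one attempt and no reset: what is moved stays moved. The work goes in short steps, Python scripts to look and compute and a tool call to move; the robot and the scene stay as the last step left them, time stands still between calls to the robot, and variables do not carry over. Pictures are saved under pics/ and viewed, at most 10 in all, crops included, and the job is handed in when it is done.

Besides the shell and the picture viewer there is one more tool, called after ">>>" as name(argument=value, ...), one argument or row to a line, values as JSON. apply_moves: Moves the arm, as the interface text tells. Its arguments: {"type":"object","properties":{"plan":{"type":"array","items":{"type":"array","items":{"type":"number"}}},"newtons":{"type":"number"}},"required":["plan"]}

```bash
mkdir -p pics; python3 - <<'E'
from workcell import *
import cv2,json
for n in("top","side"):
    im=get_image(n);cv2.imwrite(f"pics/{n}0.png",im)
    p=camera_params(n);print(n,p)
print(get_state())
E
```

```text
top {'vertical_fov': 55.4789291396708, 'cx': 276.778095274508, 'cy': 210.29308286311405, 'T': array([[-0.00490887, -0.99111846,  0.13289135,  0.41560497],
       [-0.99973225,  0.0078692 ,  0.02176022,  0.11600771],
       [-0.02261271, -0.13274895, -0.99089171,  1.07074778],
       [ 0.        ,  0.        ,  0.        ,  1.        ]])}
side {'vertical_fov': 54.49146775602558, 'cx': 278.49761566993885, 'cy': 210.6319598105262, 'T': array([[-0.97544852, -0.15000642,  0.16123977,  0.38630831],
       [-0.21930146,  0.59455095, -0.77357355,  1.0323408 ],
       [ 0.02017575, -0.78994129, -0.61285047,  0.80244389],
       [ 0.        ,  0.        ,  0.        ,  1.        ]])}
{'time': 0.1, 'joint_pos': array([-1.22249121e+00,  3.07539913e-01,  1.50753963e+00, -2.99702894e-05,
        1.32839929e+00, -7.34985799e-02]), 'joint_velocities': array([ 0.00020969, -0.00126457, -0.00307978,  0.00026047, -0.00108545,
       -0.00081822]), 'effort': array([ 5.42009439e-04, -4.58528852e+01, -2.52608299e+01,  3.36336211e-05,
        5.54484766e-03, -2.05956673e-05]), 'ee_pos': array([ 0.23516411, -0.52402925,  0.23045043]), 'eef_rot': array([-3.13970943e+00, -1.09504425e-04,  4.21810816e-01]), 'contact_force': array([ 0.30098413, -0.18793946, -0.03403689]), 'wrist_torque': array([-0.00729065,  0.00616381, -0.03206228]), 'grip_force': 0.0, 'grip_width': 0.08492621123028574}
```

View pics/top0.png

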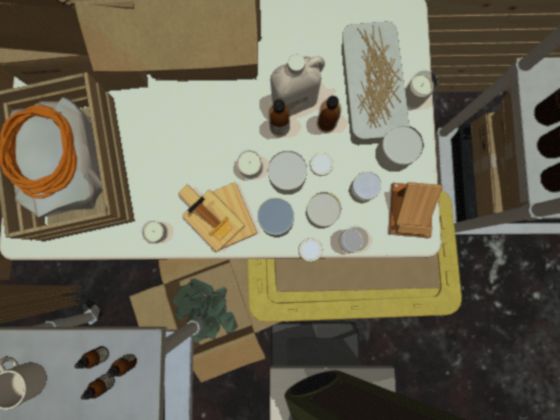

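View pics/side0.png

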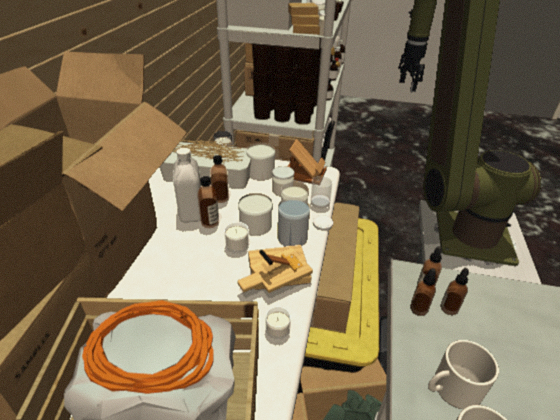

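The top view shows the sign on the plinth at about (215,215), handle up-left at (188,195). The rest is at (413,208), and jars stand between them. The side view shows the same. I'll zoom in on both.

```bash
cat > h.py <<'E'
import numpy as np, cv2
from scipy.spatial.transform import Rotation as R
from workcell import *
def ray(n,uv,P=None):
    p=P or camera_params(n); f=210/np.tan(np.radians(p["vertical_fov"]/2)); T=np.array(p["T"])
    d=T[:3,:3]@np.array([(uv[0]-p["cx"])/f,(uv[1]-p["cy"])/f,1]); return T[:3,3],d
def onz(n,uv,z,P=None):
    o,d=ray(n,uv,P); return o+d*(z-o[2])/d[2]
def proj(n,X,P=None):
    p=P or camera_params(n); f=210/np.tan(np.radians(p["vertical_fov"]/2)); T=np.array(p["T"])
    c=T[:3,:3].T@(np.array(X)-T[:3,3]); return np.array([p["cx"]+f*c[0]/c[2],p["cy"]+f*c[1]/c[2]])
def crop(im,x0,y0,w,h,s): return cv2.resize(im[y0:y0+h,x0:x0+w],None,fx=s,fy=s,interpolation=cv2.INTER_CUBIC)
E
python3 - <<'E'
from h import *
t=cv2.imread("pics/top0.png")
a=crop(t,170,170,100,100,4);b=crop(t,365,165,100,100,4)
cv2.imwrite("pics/c0.png",np.hstack([a,b]))
E
```

```text
(no output)
```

View pics/c0.png

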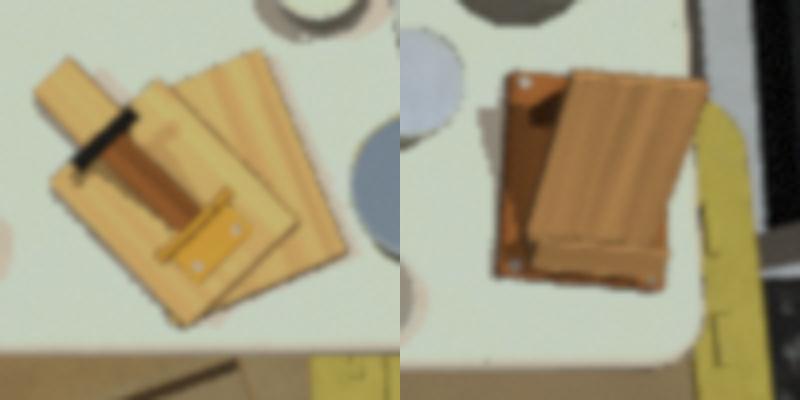

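The left crop shows the sign's corners, with its lower edge from (300,222) to (182,328) and handle end from (67,57) to (35,95). The plinth's right edge runs from (262,50) to (347,253). The right crop shows rest base corners at (508,70), (495,275) and (662,290).

```bash
python3 - <<'E'
from h import *
np.set_printoptions(precision=4,suppress=True)
L=lambda u,v:(170+u/4-.4,170+v/4-.4); Q=lambda u,v:(365+(u-400)/4-.4,165+v/4-.4)
S={k:onz("top",L(*p),.045) for k,p in dict(lr=(300,222),ll=(182,328),ur=(155,80),ul=(52,185),hr=(67,57),hl=(35,95)).items()}
for k in S:print(k,S[k])
n=np.linalg.norm
print("w",n(S['lr']-S['ll']),n(S['ur']-S['ul']),"L",n(S['lr']-S['ur']),n(S['ll']-S['ul']),n((S['hr']+S['hl']-S['lr']-S['ll'])/2))
o=(S['lr']+S['ll'])/2;h=(S['hr']+S['hl'])/2;d=h-o;print("origin",o,"yaw",np.degrees(np.arctan2(d[1],d[0])))
e=S['lr']-S['ll'];print("edge-dir yaw+90",np.degrees(np.arctan2(e[1],e[0]))+90)
P=[onz("top",L(*p),.03) for p in((262,50),(347,253))];d=P[0]-P[1];print("plinth",P,n(d),np.degrees(np.arctan2(d[1],d[0])))
# plinth centre: right edge middle + 62mm left
a=np.arctan2(d[1],d[0]);m=(P[0]+P[1])/2;print("centre",m+.062*np.array([-np.sin(a),np.cos(a),0]))
B=[onz("top",Q(*p),.014) for p in((508,70),(495,275),(662,290))];print("rest",B,n(B[0]-B[1]),n(B[1]-B[2]))
d=B[0]-B[1];e=B[1]-B[2];print(np.degrees([np.arctan2(d[1],d[0]),np.arctan2(e[1],e[0])-np.pi/2]))
print("rest base centre",(B[0]+B[2])/2)
# slope edges: top end corners
for p in((572,70),(708,85)):
  print("slope top",onz("top",Q(*p),.028+.122*.707))
for p in((528,240),(668,248)):print("lip top",onz("top",Q(*p),.052))
E
```

```text
lr [0.5152 0.2219 0.045 ]
ll [0.4475 0.2973 0.045 ]
ur [0.6093 0.3176 0.045 ]
ul [0.5405 0.3837 0.045 ]
hr [0.6252 0.376  0.045 ]
hl [0.6    0.3964 0.045 ]
w 0.1013910145738097 0.09533994939097248 L 0.13423374122117335 0.12690841003218897 0.18236695160393987
origin [0.4814 0.2596 0.045 ] yaw 43.96445978304926
edge-dir yaw+90 41.912832523349564
plinth [array([0.6318, 0.2495, 0.03  ]), array([0.4961, 0.1926, 0.03  ])] 0.14709790049797067 22.755420154607403
centre [0.54   0.2782 0.03  ]
rest [array([ 0.6311, -0.1688,  0.014 ]), array([ 0.4937, -0.1544,  0.014 ]), array([ 0.4832, -0.2629,  0.014 ])] 0.13809290330354734 0.10899444471406364
[-5.9834 -5.5654]
rest base centre [ 0.5571 -0.2158  0.014 ]
slope top [ 0.6103 -0.1803  0.1143]
slope top [ 0.6003 -0.2613  0.1143]
lip top [ 0.5131 -0.1665  0.052 ]
lip top [ 0.5074 -0.2545  0.052 ]
```

```bash
cat >> h.py <<'E'
np.set_printoptions(precision=4,suppress=True)
def rz(d): return R.from_euler('z',d,degrees=True).as_matrix()
SEAT=np.array([.5173,-.2117,.028]); RYAW=-5.8
def M(a):
    s,c=np.sin(np.radians(a)),np.cos(np.radians(a)); return np.array([[c,0,-s],[0,-1,0],[-s,0,-c]]).T
def signR(yaw,pitch):  # pitch: raise of the handle, deg
    return rz(yaw)@R.from_euler('y',-pitch,degrees=True).as_matrix()
def tcp(o,Rs,x,al,z=.0075,depth=.019):
    Rt=Rs@M(al); return o+Rs@np.array([x,0,z])+depth*Rt[:,2],Rt
def now():
    s=get_state(); return s,np.array(s["ee_pos"]),R.from_euler('xyz',s["eef_rot"]).as_matrix()
def go(p,Rt,label=""):
    s,p0,R0=now(); v=R0.T@(p-p0); w=np.degrees(R.from_matrix(R0.T@Rt).as_rotvec())
    print(label,"shift mm",v*1000,"rot deg",w,"| world",p)
E
python3 - <<'E'
from h import *
Rs=signR(43.5,0);o=np.array([.4814,.2596,.03])
p,Rt=tcp(o,Rs,.166,20)
go(np.array([.5,-.05,.33]),Rt,"way")
go(p+np.array([0,0,.15]),Rt,"hover");go(p,Rt,"grasp")
E
```

```text
way shift mm [ 435.7075 -324.2396  -98.8914] rot deg [ -3.4787 -19.8335 -19.1163] | world [ 0.5  -0.05  0.33]
hover shift mm [ 695.9829 -666.8171   62.1367] rot deg [ -3.4787 -19.8335 -19.1163] | world [0.5971 0.3694 0.1696]
grasp shift mm [ 695.9665 -666.5346  212.1364] rot deg [ -3.4787 -19.8335 -19.1163] | world [0.5971 0.3694 0.0196]
```

>>> apply_moves(
  plan=[
    [0.3, -0.2, -0.1, 0, 0, 0, 100],
    [0.3, -0.2, -0.1, 0, 0, 0, 100],
    [0.436, -0.324, -0.1, -3.5, -19.8, -19.1, 100],
    [0.436, -0.324, -0.1, -3.5, -19.8, -19.1, 100],
    [0.436, -0.324, -0.1, -3.5, -19.8, -19.1, 100],
    [0.436, -0.324, -0.1, -3.5, -19.8, -19.1, 100],
    [0.436, -0.324, -0.1, -3.5, -19.8, -19.1, 100],
    [0.436, -0.324, -0.1, -3.5, -19.8, -19.1, 100],
    [0.436, -0.324, -0.1, -3.5, -19.8, -19.1, 100],
    [0.436, -0.324, -0.1, -3.5, -19.8, -19.1, 100],
  ],
)

```text
time: 1.35
ee_pos: [0.5025, -0.0474, 0.3309]
eef_rot: [3.14, 0.348, 0.763]
contact_force: [-0.2, -0.4, -0.2]
grip_width: 0.085
grip_force: 0.0
```

```bash
python3 - <<'E'
from h import *
Rs=signR(43.5,0);o=np.array([.4814,.2596,.03])
p,Rt=tcp(o,Rs,.166,20);print(now())
go(p+np.array([0,0,.15]),Rt,"hover")
E
```

```text
({'time': 1.35, 'joint_pos': array([-0.0027,  0.2877,  1.3389, -0.2447,  1.7634,  0.7874]), 'joint_velocities': array([-0.054 , -0.0187,  0.0528, -0.0452,  0.0009, -0.0213]), 'effort': array([  1.5519, -44.9925, -26.5593,  -0.9968,   1.4263,   0.1888]), 'ee_pos': array([ 0.5025, -0.0474,  0.3309]), 'eef_rot': array([3.1396, 0.3479, 0.7634]), 'contact_force': array([-0.1934, -0.3546, -0.1741]), 'wrist_torque': array([ 0.0895, -0.2078, -0.0037]), 'grip_force': 0.0, 'grip_width': 0.08498218551420969}, array([ 0.5025, -0.0474,  0.3309]), array([[ 0.6792,  0.6919, -0.2449],
       [ 0.65  , -0.722 , -0.2371],
       [-0.3409,  0.0018, -0.9401]]))
hover shift mm [ 390.1195 -235.8118   29.5745] rot deg [ 0.1937 -0.0692  0.2246] | world [0.5971 0.3694 0.1696]
```

>>> apply_moves(
  plan=[
    [0.39, -0.236, 0.03, 0, 0, 0, 100],
    [0.39, -0.236, 0.03, 0, 0, 0, 100],
    [0.39, -0.236, 0.03, 0, 0, 0, 100],
    [0.39, -0.236, 0.03, 0, 0, 0, 100],
    [0.39, -0.236, 0.03, 0, 0, 0, 100],
    [0.39, -0.236, 0.03, 0, 0, 0, 100],
    [0.39, -0.236, 0.03, 0, 0, 0, 100],
    [0.39, -0.236, 0.03, 0, 0, 0, 100],
    [0.39, -0.236, 0.03, 0, 0, 0, 100],
    [0.39, -0.236, 0.03, 0, 0, 0, 100],
  ],
)

```text
time: 2.6
ee_pos: [0.597, 0.3635, 0.1701]
eef_rot: [3.138, 0.35, 0.756]
contact_force: [-0.1, -0.3, -0.2]
grip_width: 0.0853
grip_force: 0.0
```

```bash
python3 - <<'E'
from h import *
P=camera_params("wrist");im=get_image("wrist")
o=np.array([.4814,.2596,.03]);Rs=signR(43.5,0)
for q in [(0,.05),(0,-.05),(.134,.05),(.134,-.05),(.186,.018),(.186,-.018)]:
    u=proj("wrist",o+Rs@np.array([q[0],q[1],.015]),P);print(q,u);cv2.circle(im,tuple(int(round(t)) for t in u),3,(0,0,255),1)
cv2.imwrite("pics/w1.png",im);import json;json.dump({k:np.array(v).tolist() for k,v in P.items()},open("w1.json","w"))
print(now()[1])
E
```

```text
(0, 0.05) [223.1744 289.5777]
(0, -0.05) [319.9747 289.2664]
(0.134, 0.05) [207.8267 177.2578]
(0.134, -0.05) [333.1809 176.8922]
(0.186, 0.018) [244.4267 113.3895]
(0.186, -0.018) [295.3877 113.2496]
[0.5972 0.3635 0.1705]
```

View pics/w1.png

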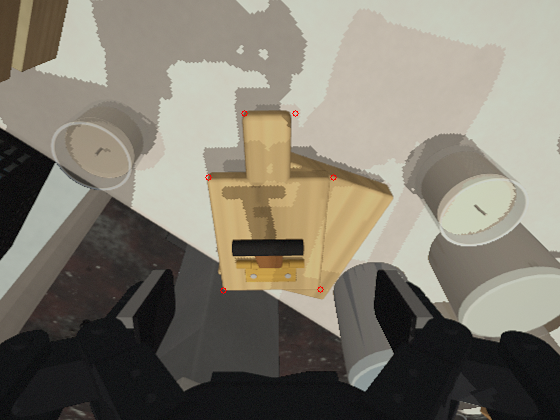

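The wrist view shows the sign within about 2 mm of prediction, with its handle end at (244–291,112) and lower left corner at (223,290). The gripper opening lines up, so I'll grasp.

```bash
python3 - <<'E'
from h import *
Rs=signR(43.5,0);o=np.array([.4814,.2596,.03])+Rs[:,1]*.0015
p,Rt=tcp(o,Rs,.166,20)
go(p,Rt,"grasp");go(p+np.array([0,0,.02]),Rt,"pre")
E
```

```text
grasp shift mm [ 55.3225  -6.3613 140.3881] rot deg [ 0.1281 -0.0124 -0.181 ] | world [0.5961 0.3705 0.0196]
pre shift mm [ 48.4863  -6.2977 121.5928] rot deg [ 0.1281 -0.0124 -0.181 ] | world [0.5961 0.3705 0.0396]
```

>>> apply_moves(
  plan=[
    [0.024, -0.003, 0.06, 0, 0, 0, 100],
    [0.049, -0.006, 0.121, 0, 0, 0, 100],
    [0.049, -0.006, 0.121, 0, 0, 0, 100],
    [0.049, -0.006, 0.121, 0, 0, 0, 100],
    [0.049, -0.006, 0.121, 0, 0, 0, 100],
  ],
)

```text
time: 3.28
ee_pos: [0.5984, 0.3735, 0.0424]
eef_rot: [3.138, 0.344, 0.757]
contact_force: [0.4, 0.5, -0.0]
grip_width: 0.0852
grip_force: 0.0
```

```bash
python3 - <<'E'
from h import *
Rs=signR(43.5,0);o=np.array([.4814,.2596,.03])+Rs[:,1]*.0015
p,Rt=tcp(o,Rs,.166,20)
go(p,Rt,"grasp");s=now();print(s[1],s[0]['joint_velocities'])
E
```

```text
grasp shift mm [ 4.1367  0.4844 22.6782] rot deg [ 0.1879 -0.315  -0.1199] | world [0.5961 0.3705 0.0196]
[0.5984 0.3735 0.0424] [ 0.0066 -0.0011  0.0018  0.0006 -0.0056  0.0001]
```

>>> apply_moves(
  plan=[
    [0.004, 0, 0.022, 0, 0, 0, 100],
    [0.004, 0, 0.022, 0, 0, 0, 100],
    [0.004, 0, 0.022, 0, 0, 0, 0],
    [0.004, 0, 0.022, 0, 0, 0, 0],
    [0.004, 0, 0.022, 0, 0, 0, 0],
    [0.004, 0, 0.022, 0, 0, 0, 0],
    [0.004, 0, 0.022, 0, 0, 0, 0],
    [0.004, 0, 0.022, 0, 0, 0, 0],
  ],
  newtons=110,
)

```text
time: 4.28
ee_pos: [0.5945, 0.3707, 0.018]
eef_rot: [3.138, 0.347, 0.758]
contact_force: [1.7, -0.6, 5.9]
grip_width: 0.0343
grip_force: 109.8
```

```bash
python3 - <<'E'
from h import *
s=now();print(s[1],s[0]['grip_width'],s[0]['grip_force'],s[0]['contact_force'])
Rs=signR(43.5,0);o=np.array([.4814,.2596,.03])
Rt=s[2];print("tcp in sign",Rs.T@(s[1]-o),"Rrel vs M20 deg",np.degrees(R.from_matrix((Rs@M(20)).T@Rt).as_rotvec()))
E
```

```text
[0.5945 0.3707 0.018 ] 0.034314267867421026 109.79561805725098 [ 1.6899 -0.6367  5.9136]
tcp in sign [ 0.1585  0.0027 -0.012 ] Rrel vs M20 deg [-0.1689  0.1123  0.0764]
```

>>> apply_moves(
  plan=[
    [-0.007, 0, -0.019, 0, 0, 0, 0],
    [-0.0137, 0, -0.0376, 0, 0, 0, 0],
    [-0.034, 0, -0.094, 0, 0, 0, 0],
    [-0.051, 0, -0.141, 0, 0, 0, 0],
    [-0.068, 0, -0.188, 0, 0, 0, 0],
    [-0.096, 0, -0.263, 0, 0, 0, 0],
    [-0.096, 0, -0.263, 0, 0, 0, 0],
    [-0.096, 0, -0.263, 0, 0, 0, 0],
  ],
)

```text
time: 5.28
ee_pos: [0.5933, 0.371, 0.2976]
eef_rot: [3.139, 0.346, 0.758]
contact_force: [0.2, 0.0, -7.4]
grip_width: 0.0345
grip_force: 111.7
```

```bash
cat >> h.py <<'E'
G=(np.array([.1585,.0012,-.012]),M(20)) # tcp pos/orientation in sign frame at grasp 1
def tcp_for(o,Rs,G=G): return o+Rs@G[0],Rs@G[1]
E
python3 - <<'E'
from h import *
P=camera_params("wrist");im=get_image("wrist")
s,p,Rt=now();Rs=Rt@G[1].T;o=p-Rs@G[0]
for q in [(0,.05),(0,-.05),(.134,.05),(.134,-.05),(.186,.018),(.186,-.018)]:
    u=proj("wrist",o+Rs@np.array([q[0],q[1],.015]),P);cv2.circle(im,tuple(int(round(t)) for t in u),3,(0,0,255),1)
cv2.imwrite("pics/w2.png",im);print(p,s['grip_width'],s['contact_force'])
Rr=signR(RYAW,45)
for l,w in (("way",[.48,.05,.40]),):
    go(np.array(w),tcp_for(SEAT,Rr)[1],l)
E
```

```text
[0.5927 0.3706 0.2951] 0.03442191293381473 [-0.3984 -0.0937 -6.8371]
way shift mm [-319.9397  155.1453    5.4229] rot deg [-2.085  42.1407 50.4781] | world [0.48 0.05 0.4 ]
```

View pics/w2.png

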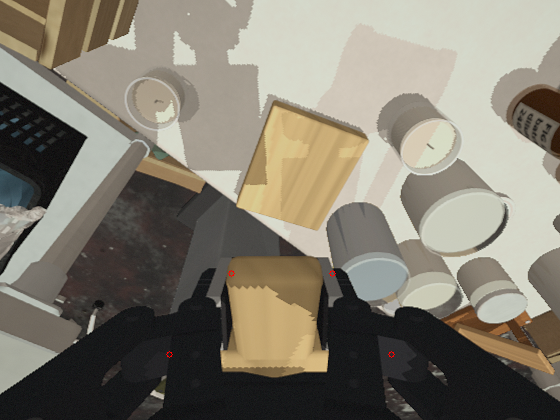

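The lifted sign sits in the grip with its handle end at about row 258 (273 predicted) and its shoulder at about row 370. The bare plinth is fully visible, with corners at (276,100), (368,138), (318,230) and (237,210). I'll check for sag and refine the plinth pose.

```bash
python3 - <<'E'
from h import *
P=camera_params("wrist")
s,p,Rt=now();Rs=Rt@G[1].T;o=p-Rs@G[0]
print(p)
c=o+Rs@np.array([.165,0,.0075])
for d in (0,5,10,15,20):
    S=Rs@R.from_euler('y',d,degrees=True).as_matrix()   # handle down? sign printed below
    for sg in(-1,1):
        S=Rs@R.from_euler('y',sg*d,degrees=True).as_matrix()
        f=lambda x,y,z:proj("wrist",c+S@(np.array([x,y,z])-[.165,0,.0075]),P)
        print(sg*d,"lift",S[2,0],"end b/f",f(.186,.018,.015),f(.186,.018,0),"sh",f(.134,.018,.015), f(0,0,.015))
for uv in((276,100),(368,138),(318,230)):print(onz("wrist",uv,.03,P))
q=[onz("wrist",uv,.03,P) for uv in((276,100),(368,138),(318,230))]
d=q[1]-q[2];print(np.linalg.norm(d),np.linalg.norm(q[0]-q[1]),np.degrees(np.arctan2(d[1],d[0])),(q[0]+q[2])/2)
im=cv2.imread("pics/w2.png");cv2.imwrite("pics/w2c.png",crop(im,190,235,180,150,4))
E
```

```text
[0.5927 0.3706 0.2951]
0 lift -0.0009388619774682718 end b/f [230.9562 277.459 ] [234.9523 248.4519] sh [239.8631 358.5605] [278.3227 466.9381]
0 lift -0.0009388619774682718 end b/f [230.9562 277.459 ] [234.9523 248.4519] sh [239.8631 358.5605] [278.3227 466.9381]
-5 lift 0.0862202850167858 end b/f [230.5827 282.7825] [234.3928 250.6476] sh [240.432  353.5055] [278.1347 442.7074]
5 lift -0.08809086366517345 end b/f [231.3737 272.422 ] [235.5105 246.7181] sh [239.2526 363.3703] [278.5449 493.0258]
-10 lift 0.1727232435808306 end b/f [230.2587 288.3391] [233.8371 253.3053] sh [240.9582 348.2447] [277.9757 420.0354]
10 lift -0.17457244068966887 end b/f [231.8295 267.718 ] [236.0629 245.4416] sh [238.6018 367.8927] [278.8077 521.3381]
-15 lift 0.25791167396807935 end b/f [229.9888 294.0696] [233.2905 256.4194] sh [241.4409 342.8144] [277.8419 398.6766]
15 lift -0.25972541603079424 end b/f [232.3174 263.3865] [236.6052 244.6135] sh [237.9128 372.082 ] [279.1192 552.3349]
-20 lift 0.3411372407851044 end b/f [229.7774 299.9099] [232.7589 259.978 ] sh [241.8797 337.2478] [277.7301 378.4262]
20 lift -0.3429017241294312 end b/f [232.8314 259.4594] [237.1337 244.2213] sh [237.188  375.8899] [279.4905 586.6015]
[0.5889 0.366  0.03  ]
[0.6312 0.2561 0.03  ]
[0.496  0.1943 0.03  ]
0.1486551620997858 0.11775710897491228 24.551548711180956 [0.5424 0.2801 0.03  ]
```

View pics/w2c.png

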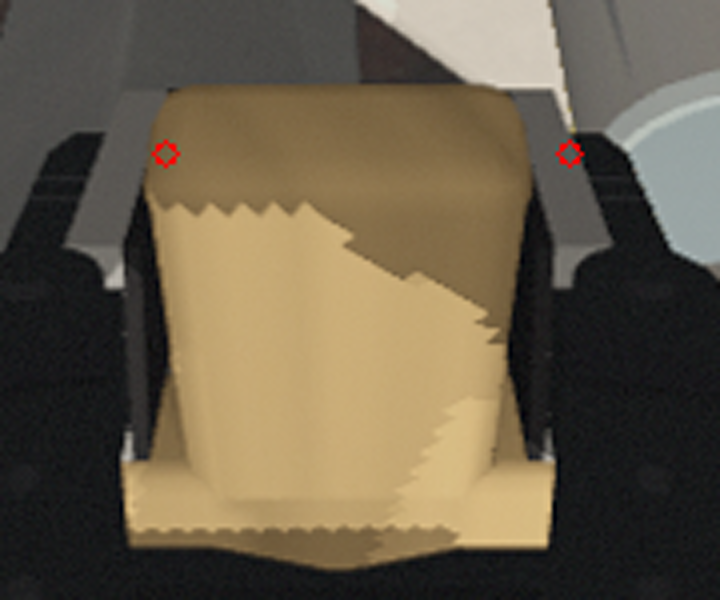

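The crop shows the handle's end face spanning rows 256–282 and the shoulder at row 360. There is no sag, and the offset is about 2 mm, so the grip is fine. I'll carry it to the rest.

>>> apply_moves(
  plan=[
    [-0.32, 0.155, 0.005, -2.1, 42.1, 50.5, 0],
    [-0.32, 0.155, 0.005, -2.1, 42.1, 50.5, 0],
    [-0.32, 0.155, 0.005, -2.1, 42.1, 50.5, 0],
    [-0.32, 0.155, 0.005, -2.1, 42.1, 50.5, 0],
    [-0.32, 0.155, 0.005, -2.1, 42.1, 50.5, 0],
    [-0.32, 0.155, 0.005, -2.1, 42.1, 50.5, 0],
    [-0.32, 0.155, 0.005, -2.1, 42.1, 50.5, 0],
    [-0.32, 0.155, 0.005, -2.1, 42.1, 50.5, 0],
    [-0.32, 0.155, 0.005, -2.1, 42.1, 50.5, 0],
    [-0.32, 0.155, 0.005, -2.1, 42.1, 50.5, 0],
  ],
)

```text
time: 6.58
ee_pos: [0.4808, 0.051, 0.4005]
eef_rot: [3.141, -0.434, -0.1]
contact_force: [0.4, -0.2, -7.2]
grip_width: 0.0341
grip_force: 113.0
```

```bash
sed -i 's/^G=(np.array(\[.1585/G=(np.array([.1605/' h.py; cat >> h.py <<'E'
PL=np.array([.5412,.279,.03]); PYAW=23.6
E
python3 - <<'E'
from h import *
s=now();print(s[1],s[0]['grip_width'],s[0]['joint_pos'])
Rr=signR(RYAW,45)
p,Rt=tcp_for(SEAT+Rr@np.array([.06,0,.012])+[0,0,.10],Rr);go(p,Rt,"above")
E
```

```text
[0.4808 0.051  0.4005] 0.034140488336079015 [ 0.0752 -0.1403  1.6771 -0.0802  1.1781  1.7607]
above shift mm [149.1903 256.5826 197.8408] rot deg [0.0152 0.1463 0.0699] | world [ 0.6725 -0.2263  0.2839]
```

>>> apply_moves(
  plan=[
    [0.08, 0.128, 0.03, 0, 0, 0, 0],
    [0.08, 0.128, 0.03, 0, 0, 0, 0],
    [0.12, 0.257, 0.1, 0, 0, 0, 0],
    [0.12, 0.257, 0.1, 0, 0, 0, 0],
    [0.149, 0.257, 0.198, 0, 0, 0, 0],
    [0.149, 0.257, 0.198, 0, 0, 0, 0],
    [0.149, 0.257, 0.198, 0, 0, 0, 0],
    [0.149, 0.257, 0.198, 0, 0, 0, 0],
    [0.149, 0.257, 0.198, 0, 0, 0, 0],
  ],
)

```text
time: 7.7
ee_pos: [0.6718, -0.227, 0.2866]
eef_rot: [3.141, -0.438, -0.1]
contact_force: [-0.8, -0.0, -5.3]
grip_width: 0.0343
grip_force: 113.5
```

```bash
python3 - <<'E'
from h import *
s=now();print(s[1],s[0]['grip_width'],s[0]['contact_force'])
Rr=signR(RYAW,45)
for n in((.06,.012),(.03,.003),(.015,.003),(0,.002)):
  p,Rt=tcp_for(SEAT+Rr@np.array([n[0],0,n[1]]),Rr);go(p,Rt,n)
t=get_image("top");a=crop(t,370,130,90,120,5)
s_=get_image("side");b=crop(s_,260,110,100,120,5)
cv2.imwrite("pics/r1.png",cv2.resize(np.hstack([a,b]),(790,500)))
E
```

```text
[ 0.6718 -0.227   0.2866] 0.03428077116951463 [-0.8419 -0.0319 -5.289 ]
(0.06, 0.012) shift mm [-42.9777  -0.9198  93.2853] rot deg [ 0.0232 -0.0854  0.0463] | world [ 0.6725 -0.2263  0.1839]
(0.03, 0.003) shift mm [-68.1181  -0.9477 111.9657] rot deg [ 0.0232 -0.0854  0.0463] | world [ 0.6578 -0.2248  0.1563]
(0.015, 0.003) shift mm [-82.2211  -0.9612 117.075 ] rot deg [ 0.0232 -0.0854  0.0463] | world [ 0.6472 -0.2237  0.1457]
(0, 0.002) shift mm [-95.9835  -0.9748 123.1245] rot deg [ 0.0232 -0.0854  0.0463] | world [ 0.6374 -0.2227  0.1344]
```

View pics/r1.png

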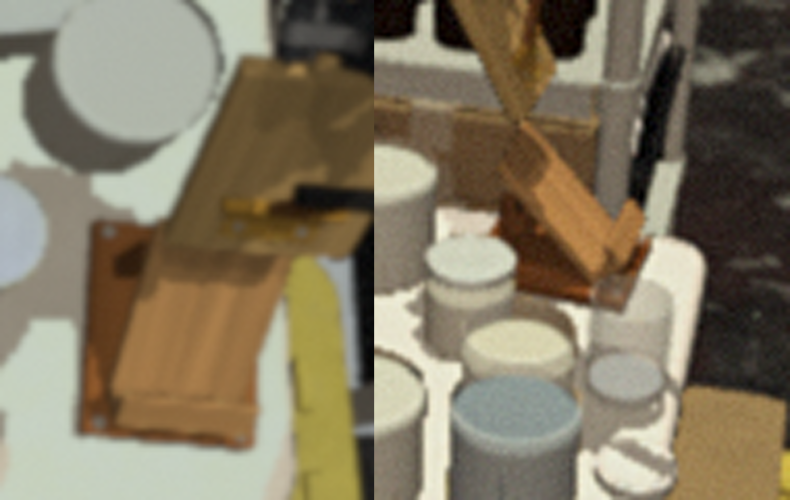

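The view shows the sign in the air above the rest, parallel to the slope and in line with it. I'll lower it and slide it in.

>>> apply_moves(
  plan=[
    [-0.021, -0.001, 0.046, 0, 0, 0, 0],
    [-0.043, -0.001, 0.093, 0, 0, 0, 0],
    [-0.043, -0.001, 0.093, 0, 0, 0, 0],
    [-0.056, -0.001, 0.102, 0, 0, 0, 0],
    [-0.068, -0.001, 0.112, 0, 0, 0, 0],
    [-0.068, -0.001, 0.112, 0, 0, 0, 0],
    [-0.068, -0.001, 0.112, 0, 0, 0, 0],
  ],
)

```text
time: 8.68
ee_pos: [0.6561, -0.2251, 0.1544]
eef_rot: [-3.141, -0.434, -0.102]
contact_force: [-5.1, 0.1, -4.2]
grip_width: 0.0347
grip_force: 109.5
```

```bash
python3 - <<'E'
from h import *
s=now();print(s[1],s[0]['grip_width'],s[0]['contact_force'])
Rr=signR(RYAW,45)
for n in((.03,.003),(.015,.003),(0,.002)):
  p,Rt=tcp_for(SEAT+Rr@np.array([n[0],0,n[1]]),Rr);go(p,Rt,n)
t=get_image("side");cv2.imwrite("pics/r2.png",crop(t,270,110,80,80,7))
E
```

```text
[ 0.6561 -0.2251  0.1544] 0.034723978440093256 [-5.119   0.1082 -4.1536]
(0.03, 0.003) shift mm [ 2.2671 -0.463  -1.1308] rot deg [-0.0011  0.1294 -0.0316] | world [ 0.6578 -0.2248  0.1563]
(0.015, 0.003) shift mm [-11.8167  -0.4551   4.0313] rot deg [-0.0011  0.1294 -0.0316] | world [ 0.6472 -0.2237  0.1457]
(0, 0.002) shift mm [-25.5563  -0.4474  10.1323] rot deg [-0.0011  0.1294 -0.0316] | world [ 0.6374 -0.2227  0.1344]
```

View pics/r2.png

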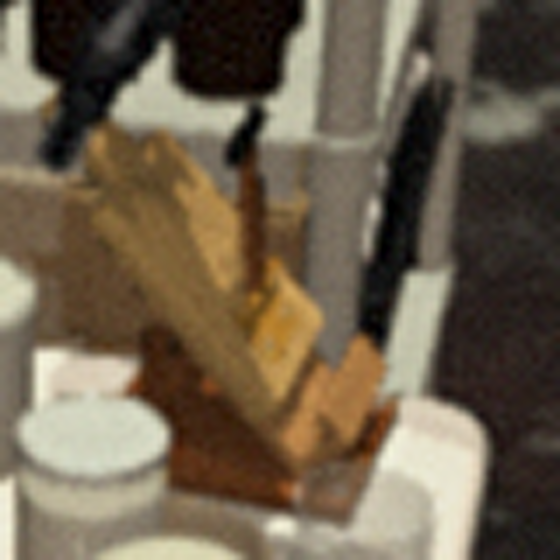

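The side crop shows the face touching the slope and the lower edge just above the trough. I'll slide it down the slope.

>>> apply_moves(
  plan=[
    [-0.005, 0, 0.0005, 0, 0, 0, 0],
    [-0.01, 0, 0.002, 0, 0, 0, 0],
    [-0.014, 0, 0.004, 0, 0, 0, 0],
    [-0.018, 0, 0.006, 0, 0, 0, 0],
    [-0.018, 0, 0.006, 0, 0, 0, 0],
  ],
)

```text
time: 9.35
ee_pos: [0.6428, -0.2238, 0.1412]
eef_rot: [-3.142, -0.435, -0.102]
contact_force: [-3.5, -0.8, -3.1]
grip_width: 0.0342
grip_force: 109.7
```

```bash
python3 - <<'E'
from h import *
s=now();print(s[1],s[0]['grip_width'],s[0]['contact_force'])
Rr=signR(RYAW,45)
for n in((.015,.003),(0,.003)):
  p,Rt=tcp_for(SEAT+Rr@np.array([n[0],0,n[1]]),Rr);go(p,Rt,n)
E
```

```text
[ 0.6428 -0.2238  0.1412] 0.03421435960262743 [-3.5445 -0.8469 -3.1499]
(0.015, 0.003) shift mm [ 5.8321 -0.5068 -2.2499] rot deg [ 0.0104  0.0839 -0.0227] | world [ 0.6472 -0.2237  0.1457]
(0, 0.003) shift mm [-8.2557 -0.5021  2.901 ] rot deg [ 0.0104  0.0839 -0.0227] | world [ 0.6367 -0.2226  0.1351]
```

>>> apply_moves(
  plan=[
    [-0.003, 0, 0.001, 0, 0, 0, 0],
    [-0.006, 0, 0.002, 0, 0, 0, 0],
    [-0.008, 0, 0.003, 0, 0, 0, 0],
    [-0.008, 0, 0.003, 0, 0, 0, 0],
  ],
)

```text
time: 9.85
ee_pos: [0.6373, -0.2232, 0.1356]
eef_rot: [3.141, -0.436, -0.102]
contact_force: [-2.4, -0.2, -3.3]
grip_width: 0.0342
grip_force: 109.8
```

```bash
python3 - <<'E'
from h import *
s=now();print(s[1],s[0]['contact_force'])
Rr=signR(RYAW,45)
p,Rt=tcp_for(SEAT+Rr@np.array([0,0,.003]),Rr);go(p,Rt)
E
```

```text
[ 0.6373 -0.2232  0.1356] [-2.4312 -0.1511 -3.3252]
 shift mm [-0.8563 -0.508   0.1209] rot deg [ 0.0173  0.033  -0.0203] | world [ 0.6367 -0.2226  0.1351]
```

Still free along the slope, so I'll go on a little to find the bottom.

>>> apply_moves(
  plan=[
    [-0.002, 0, 0.0007, 0, 0, 0, 0],
    [-0.0038, 0, 0.0014, 0, 0, 0, 0],
    [-0.0038, 0, 0.0014, 0, 0, 0, 0],
    [-0.0038, 0, 0.0014, 0, 0, 0, 0],
  ],
)

```text
time: 10.35
ee_pos: [0.636, -0.2233, 0.134]
eef_rot: [3.141, -0.439, -0.102]
contact_force: [0.4, 1.2, 1.4]
grip_width: 0.0344
grip_force: 109.9
```

>>> apply_moves(
  plan=[
    [0, 0, 0, 0, 0, 0, 30],
    [0, 0, 0, 0, 0, 0, 70],
    [0, 0, 0, 0, 0, 0, 100],
    [0, 0, 0, 0, 0, 0, 100],
    [0, 0, -0.03, 0, 0, 0, 100],
    [0, 0, -0.06, 0, 0, 0, 100],
    [0, 0, -0.1, 0, 0, 0, 100],
    [0, 0, -0.1, 0, 0, 0, 100],
    [0, 0, -0.1, 0, 0, 0, 100],
  ],
)

```text
time: 11.48
ee_pos: [0.5926, -0.2187, 0.2234]
eef_rot: [3.141, -0.436, -0.102]
contact_force: [0.6, 0.7, -0.7]
grip_width: 0.0854
grip_force: 0.0
```

```bash
python3 - <<'E'
from h import *
s=now();print(s[1],s[0]['contact_force'])
P=camera_params("wrist");im=get_image("wrist")
Rr=signR(RYAW,45)
for q in [(0,.05,.015),(0,-.05,.015),(.134,.05,.015),(.134,-.05,.015),(.186,.018,.015),(.186,-.018,.015)]:
    u=proj("wrist",SEAT+Rr@np.array(q),P);cv2.circle(im,tuple(int(round(t)) for t in u),3,(0,0,255),1)
for th in (.5,.6,.7,.8):
  for y in(-.025,.025):
    u=proj("wrist",SEAT+Rr@np.array([.044+.085*np.cos(th),y,.021+.085*np.sin(th)]),P);print(th,u);cv2.circle(im,tuple(int(round(t)) for t in u),2,(255,0,255),1)
cv2.imwrite("pics/w3.png",im)
E
```

```text
[ 0.5926 -0.2187  0.2234] [ 0.5559  0.7159 -0.7331]
0.5 [315.6543 324.9505]
0.5 [238.265  325.0275]
0.6 [316.2799 338.9783]
0.6 [237.7489 339.0591]
0.7 [316.7627 353.3392]
0.7 [237.3555 353.4236]
0.8 [317.0874 367.7335]
0.8 [237.0973 367.8212]
```

View pics/w3.png

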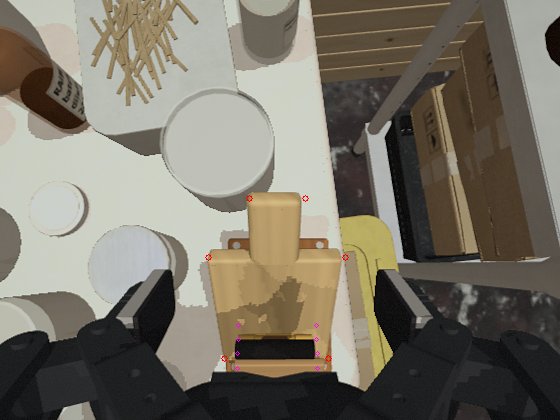

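The wrist view shows the sign released and seated, within about 2 mm of prediction. The foot bar is at rows 339–359 (centre 349), so the leg is at about 0.67 rad. Next I push the leg with shut fingers.

```bash
cat >> h.py <<'E'
def rp(x,h): # tip point in the rest's x/height rel seat (mm)
    return SEAT+rz(RYAW)@np.array([x/1000,.0012,0])+[0,0,h/1000]
RV=signR(RYAW,45)@M(45)
E
python3 - <<'E'
from h import *
for q in((50,195),(50,117)):go(rp(*q),RV,q)
E
```

```text
(50, 195) shift mm [-22.924   -0.3232 -11.0649] rot deg [ -0.0113 -24.932   -0.0376] | world [ 0.5672 -0.2156  0.223 ]
(50, 117) shift mm [-55.8042  -0.2974  59.6662] rot deg [ -0.0113 -24.932   -0.0376] | world [ 0.5672 -0.2156  0.145 ]
```

>>> apply_moves(
  plan=[
    [-0.023, 0, -0.011, 0, -25, 0, 0],
    [-0.023, 0, -0.011, 0, -25, 0, 0],
    [-0.023, 0, -0.011, 0, -25, 0, 0],
    [-0.023, 0, -0.011, 0, -25, 0, 0],
    [-0.023, 0, -0.011, 0, -25, 0, 0],
  ],
  newtons=40,
)

```text
time: 12.15
ee_pos: [0.5666, -0.2156, 0.2224]
eef_rot: [-3.141, 0.002, -0.102]
contact_force: [0.3, -0.2, -0.1]
grip_width: 0.0001
grip_force: 0.0
```

```bash
python3 - <<'E'
from h import *
s=now();print(s[1],s[0]['contact_force'],s[0]['grip_width'])
for q in((50,117),(-8,116),(-25,108)):go(rp(*q),RV,q)
E
```

```text
[ 0.5666 -0.2156  0.2224] [ 0.2724 -0.2165 -0.0656] 0.0001236546124228563
(50, 117) shift mm [ 0.6465 -0.0273 77.4057] rot deg [-0.0496  0.0958 -0.026 ] | world [ 0.5672 -0.2156  0.145 ]
(-8, 116) shift mm [-57.3518  -0.      78.5026] rot deg [-0.0496  0.0958 -0.026 ] | world [ 0.5095 -0.2097  0.144 ]
(-25, 108) shift mm [-74.3384   0.0146  86.531 ] rot deg [-0.0496  0.0958 -0.026 ] | world [ 0.4925 -0.208   0.136 ]
```

>>> apply_moves(
  plan=[
    [0.001, 0, 0.04, 0, 0, 0, 0],
    [0.001, 0, 0.077, 0, 0, 0, 0],
    [0.001, 0, 0.077, 0, 0, 0, 0],
    [-0.007, 0, 0.077, 0, 0, 0, 0],
    [-0.017, 0, 0.077, 0, 0, 0, 0],
    [-0.027, 0, 0.078, 0, 0, 0, 0],
    [-0.037, 0, 0.078, 0, 0, 0, 0],
  ],
)

```text
time: 13.02
ee_pos: [0.5305, -0.2127, 0.1469]
eef_rot: [3.14, -0.002, -0.102]
contact_force: [1.8, -1.0, -1.3]
grip_width: -0.0002
grip_force: 0.9
```

>>> apply_moves(
  plan=[
    [-0.008, 0, 0.0, 0, 0, 0, 0],
    [-0.016, 0, 0.001, 0, 0, 0, 0],
    [-0.022, 0, 0.001, 0, 0, 0, 0],
    [-0.03, 0, 0.005, 0, 0, 0, 0],
    [-0.037, 0, 0.008, 0, 0, 0, 0],
    [-0.037, 0, 0.008, 0, 0, 0, 0],
  ],
)

```text
time: 13.78
ee_pos: [0.4925, -0.2083, 0.1375]
eef_rot: [-3.141, 0.002, -0.102]
contact_force: [-0.1, -0.2, -0.1]
grip_width: 0.0001
grip_force: 0.0
```

```bash
python3 - <<'E'
from h import *
s=now();print(s[1],s[0]['contact_force'])
for q in((-25,150),(-42,150),(-42,122)):go(rp(*q),RV,q)
E
```

```text
[ 0.4925 -0.2083  0.1375] [-0.1409 -0.2119 -0.1356]
(-25, 150) shift mm [ -0.0198  -0.3096 -40.5476] rot deg [-0.0128  0.1233 -0.038 ] | world [ 0.4925 -0.208   0.178 ]
(-42, 150) shift mm [-17.0198  -0.2983 -40.5111] rot deg [-0.0128  0.1233 -0.038 ] | world [ 0.4756 -0.2063  0.178 ]
(-42, 122) shift mm [-16.9595  -0.2921 -12.5111] rot deg [-0.0128  0.1233 -0.038 ] | world [ 0.4756 -0.2063  0.15  ]
```

>>> apply_moves(
  plan=[
    [0, 0, -0.025, 0, 0, 0, 0],
    [0, 0, -0.04, 0, 0, 0, 0],
    [-0.011, 0, -0.04, 0, 0, 0, 0],
    [-0.011, 0, -0.025, 0, 0, 0, 0],
    [-0.011, 0, -0.018, 0, 0, 0, 0],
    [-0.011, 0, -0.018, 0, 0, 0, 0],
  ],
)

```text
time: 14.52
ee_pos: [0.4819, -0.2069, 0.1542]
eef_rot: [-3.14, 0.003, -0.102]
contact_force: [-0.1, -0.7, 0.4]
grip_width: 0.0002
grip_force: 0.0
```

```bash
python3 - <<'E'
from h import *
s=now();print(s[1],s[0]['contact_force'])
for q in((-36,122),(-42,112),(-48,102),(-52,97),(-52,94)):go(rp(*q),RV,q)
im=get_image("top")
for th in(1.3,1.4,1.5,1.6):
  print(th,[proj("top",SEAT+signR(RYAW,45)@np.array([.044+.085*np.cos(th),y,.021+.085*np.sin(th)])) for y in(.025,-.025)])
a=im[185:235,395:450].max(2)
cv2.imwrite("pics/leg.png",im)
ys,xs=np.where(a<45);print(len(ys),[(r+185,xs[ys==r].min()+395,xs[ys==r].max()+395) for r in sorted(set(ys))])
E
```

```text
[ 0.4819 -0.2069  0.1542] [-0.1389 -0.75    0.4307]
(-36, 122) shift mm [-0.2994 -0.0195  4.1575] rot deg [-0.0648  0.1744 -0.0349] | world [ 0.4816 -0.2069  0.15  ]
(-42, 112) shift mm [-6.269  -0.0045 14.1757] rot deg [-0.0648  0.1744 -0.0349] | world [ 0.4756 -0.2063  0.14  ]
(-48, 102) shift mm [-12.2385   0.0105  24.1939] rot deg [-0.0648  0.1744 -0.0349] | world [ 0.4697 -0.2057  0.13  ]
(-52, 97) shift mm [-16.2233   0.0186  29.206 ] rot deg [-0.0648  0.1744 -0.0349] | world [ 0.4657 -0.2053  0.125 ]
(-52, 94) shift mm [-16.2141   0.022   32.206 ] rot deg [-0.0648  0.1744 -0.0349] | world [ 0.4657 -0.2053  0.122 ]
1.3 [array([416.2094, 228.5811]), array([438.1532, 230.6274])]
1.4 [array([415.4148, 231.8399]), array([437.2719, 233.8844])]
1.5 [array([414.5416, 234.8847]), array([436.2949, 236.9255])]
1.6 [array([413.6016, 237.6813]), array([435.2354, 239.7163])]
515 [(np.int64(210), np.int64(448), np.int64(449)), (np.int64(211), np.int64(445), np.int64(449)), (np.int64(212), np.int64(442), np.int64(449)), (np.int64(213), np.int64(441), np.int64(449)), (np.int64(214), np.int64(4
[... 260 characters left out ...]
int64(220), np.int64(434), np.int64(449)), (np.int64(221), np.int64(433), np.int64(449)), (np.int64(222), np.int64(414), np.int64(449)), (np.int64(223), np.int64(413), np.int64(449)), (np.int64(224), np.int64(414), np.int64(449)), (np.int64(225), np.int64(417), np.int64(449)), (np.int64(226), np.int64(426), np.int64(449)), (np.int64(227), np.int64(427), np.int64(449)), (np.int64(228), np.int64(426), np.int64(449)), (np.int64(229), np.int64(413), np.int64(449)), (np.int64(230), np.int64(413), np.int64(448)), (np.int64(231), np.int64(413), np.int64(449)), (np.int64(232), np.int64(413), np.int64(449)), (np.int64(233), np.int64(413), np.int64(449)), (np.int64(234), np.int64(414), np.int64(449))]
```

>>> apply_moves(
  plan=[
    [0, 0, 0.005, 0, 0, 0, 0],
    [-0.003, 0, 0.009, 0, 0, 0, 0],
    [-0.006, 0, 0.012, 0, 0, 0, 0],
    [-0.009, 0, 0.016, 0, 0, 0, 0],
    [-0.012, 0, 0.02, 0, 0, 0, 0],
    [-0.014, 0, 0.023, 0, 0, 0, 0],
    [-0.014, 0, 0.023, 0, 0, 0, 0],
  ],
)

```text
time: 15.45
ee_pos: [0.4684, -0.2059, 0.1329]
eef_rot: [3.141, 0.0, -0.102]
contact_force: [-0.5, 0.8, 0.5]
grip_width: -0.0001
grip_force: 0.0
```

```bash
python3 - <<'E'
from h import *
s=now();print(s[1],s[0]['contact_force'])
for q in((-52,100),(-52,97),(-52,94)):go(rp(*q),RV,q)
E
```

```text
[ 0.4684 -0.2059  0.1329] [-0.5268  0.768   0.5248]
(-52, 100) shift mm [-2.7552 -0.399   4.8625] rot deg [ 0.0084  0.0106 -0.0444] | world [ 0.4657 -0.2053  0.128 ]
(-52, 97) shift mm [-2.7547 -0.3995  7.8625] rot deg [ 0.0084  0.0106 -0.0444] | world [ 0.4657 -0.2053  0.125 ]
(-52, 94) shift mm [-2.7541 -0.3999 10.8625] rot deg [ 0.0084  0.0106 -0.0444] | world [ 0.4657 -0.2053  0.122 ]
```

>>> apply_moves(
  plan=[
    [-0.001, 0, 0.002, 0, 0, 0, 0],
    [-0.002, 0, 0.004, 0, 0, 0, 0],
    [-0.003, 0, 0.005, 0, 0, 0, 0],
    [-0.003, 0, 0.005, 0, 0, 0, 0],
  ],
)

```text
time: 15.95
ee_pos: [0.4664, -0.2058, 0.1278]
eef_rot: [3.141, -0.001, -0.102]
contact_force: [-0.9, 0.6, 1.4]
grip_width: 0.0
grip_force: 0.4
```

>>> apply_moves(
  plan=[
    [0, 0, 0.001, 0, 0, 0, 0],
    [0, 0, 0.002, 0, 0, 0, 0],
    [0, 0, 0.002, 0, 0, 0, 0],
  ],
)

```text
time: 16.32
ee_pos: [0.4663, -0.2058, 0.1258]
eef_rot: [3.141, -0.001, -0.102]
contact_force: [-1.5, -0.4, 1.0]
grip_width: -0.0001
grip_force: 0.7
```

>>> apply_moves(
  plan=[
    [0, 0, 0.001, 0, 0, 0, 0],
    [0, 0, 0.001, 0, 0, 0, 0],
  ],
)

```text
time: 16.58
ee_pos: [0.4662, -0.2058, 0.1249]
eef_rot: [3.141, -0.001, -0.102]
contact_force: [-0.3, -0.0, 1.3]
grip_width: 0.0005
grip_force: 0.8
```

>>> apply_moves(
  plan=[
    [0, 0, 0.001, 0, 0, 0, 0],
    [0, 0, 0.001, 0, 0, 0, 0],
  ],
)

```text
time: 16.82
ee_pos: [0.4662, -0.2058, 0.1245]
eef_rot: [3.141, -0.001, -0.102]
contact_force: [-3.4, 0.5, 6.1]
grip_width: 0.0002
grip_force: 3.5
```

>>> apply_moves(
  plan=[
    [0, 0, 0.001, 0, 0, 0, 0],
    [0, 0, 0.001, 0, 0, 0, 0],
  ],
)

```text
time: 17.08
ee_pos: [0.4662, -0.2059, 0.1243]
eef_rot: [3.141, -0.001, -0.102]
contact_force: [-3.9, 0.6, 12.9]
grip_width: 0.0001
grip_force: 6.4
```

Home against the stop. I'll ease off slightly and hold.

>>> apply_moves(
  plan=[
    [0, 0, -0.001, 0, 0, 0, 0],
    [0, 0, -0.001, 0, 0, 0, 0],
    [0, 0, -0.001, 0, 0, 0, 0],
    [0, 0, -0.001, 0, 0, 0, 0],
    [0, 0, -0.001, 0, 0, 0, 0],
    [0, 0, -0.001, 0, 0, 0, 0],
  ],
)

```text
time: 17.82
ee_pos: [0.4663, -0.2059, 0.1246]
eef_rot: [3.141, -0.001, -0.102]
contact_force: [-2.9, 1.1, 8.0]
grip_width: -0.0005
grip_force: 4.0
```

```bash
python3 - <<'E'
from h import *
s=now();print(s[1],s[0]['contact_force'])
im=get_image("top")
for th in(1.6,1.7,1.8):
  print(th,[proj("top",SEAT+signR(RYAW,45)@np.array([.044+.085*np.cos(th),y,.021+.085*np.sin(th)])) for y in(.025,-.025)])
a=im[225:256,400:428].max(2)
ys,xs=np.where(a<60);print([(int(r+225),int(xs[ys==r].min()+400),int(xs[ys==r].max()+400)) for r in sorted(set(ys))])
E
```

```text
[ 0.4663 -0.2059  0.1246] [-2.8807  1.1004  7.9631]
1.6 [array([413.6016, 237.6813]), array([435.2354, 239.7163])]
1.7 [array([412.6073, 240.1997]), array([434.1075, 242.2271])]
1.8 [array([411.5713, 242.4152]), array([432.926 , 244.4331])]
[(230, 410, 410), (231, 409, 427), (232, 408, 427), (233, 408, 427), (234, 408, 427), (235, 409, 427), (236, 409, 427), (237, 409, 427), (238, 409, 427), (239, 409, 427), (240, 409, 427), (241, 410, 427), (242, 411, 427), (243, 412, 427), (244, 414, 427), (245, 425, 427)]
```

>>> apply_moves(
  plan=[
    [0, 0, -0.02, 0, 0, 0, 0],
    [0, 0, -0.06, 0, 0, 0, 0],
    [0, 0, -0.12, 0, 0, 0, 50],
    [0, 0, -0.18, 0, 0, 0, 100],
    [0, 0, -0.18, 0, 0, 0, 100],
  ],
)

```text
time: 18.5
ee_pos: [0.4698, -0.2075, 0.3095]
eef_rot: [3.137, -0.013, -0.102]
contact_force: [-0.0, -0.3, 0.2]
grip_width: 0.0544
grip_force: 0.0
```

```bash
python3 - <<'E'
from h import *
s=now();print(s[1],s[0]['contact_force'],s[0]['grip_width'])
Rr=signR(RYAW,45);o=SEAT+Rr@np.array([0,.0012,.001])
p,Rt=tcp(o,Rr,.165,70);go(p-.11*Rt[:,2],Rt,"hover");print("dist",np.linalg.norm(p-.11*Rt[:,2]-s[1]))
E
```

```text
[ 0.4698 -0.2075  0.3095] [-0.0336 -0.3449  0.2407] 0.05440753433876561
hover shift mm [195.7921  -2.2868  78.8259] rot deg [  0.2723 -25.7308  -0.0898] | world [ 0.6658 -0.2256  0.2332]
dist 0.21107652059664067
```

>>> apply_moves(
  plan=[
    [0.06, 0, 0, 0, -8, 0, 100],
    [0.12, 0, 0, 0, -16, 0, 100],
    [0.18, -0.002, 0.02, 0, -25, 0, 100],
    [0.196, -0.002, 0.078, 0.3, -25.7, 0, 100],
    [0.196, -0.002, 0.078, 0.3, -25.7, 0, 100],
    [0.196, -0.002, 0.078, 0.3, -25.7, 0, 100],
    [0.196, -0.002, 0.078, 0.3, -25.7, 0, 100],
    [0.196, -0.002, 0.078, 0.3, -25.7, 0, 100],
  ],
)

```text
time: 19.5
ee_pos: [0.6609, -0.224, 0.2308]
eef_rot: [-3.138, 0.442, -0.102]
contact_force: [-0.1, 0.1, -0.2]
grip_width: 0.0853
grip_force: 0.0
```

```bash
python3 - <<'E'
from h import *
s=now();print(s[1],s[0]['contact_force'],s[0]['grip_width'],s[0]['joint_pos'])
Rr=signR(RYAW,45);o=SEAT+Rr@np.array([0,.0012,.001])
p,Rt=tcp(o,Rr,.165,70);go(p,Rt,"grasp")
P=camera_params("wrist");im=get_image("wrist")
for th in(1.6,1.7,1.8):
  print(th,[proj("wrist",o+Rr@np.array([.044+.085*np.cos(th),y,.021+.085*np.sin(th)]),P) for y in(.025,-.025)])
for q in [(.134,.05,.015),(.134,-.05,.015),(.186,.018,.015),(.186,-.018,.015)]:print(q,proj("wrist",o+Rr@np.array(q),P))
cv2.imwrite("pics/w4.png",im)
# wood columns on rows
hsv=cv2.cvtColor(im,cv2.COLOR_BGR2HSV);m=(hsv[...,0]>8)&(hsv[...,0]<28)&(hsv[...,1]>60)&(hsv[...,2]>90)
for r in range(180,400,15):
  c=np.where(m[r,180:370])[0]+180;print(r,len(c),c.min() if len(c) else 0,c.max() if len(c) else 0)
E
```

```text
[ 0.6609 -0.224   0.2308] [-0.0574  0.0509 -0.2359] 0.08531265239797003 [-0.3363  0.7374  0.8219 -0.1061  2.012   1.3129]
grasp shift mm [  4.0753   1.4533 105.6971] rot deg [-0.2244  0.3116 -0.0415] | world [ 0.6195 -0.2209  0.1335]
1.6 [array([253.1958, 312.2209]), array([300.7796, 312.2764])]
1.7 [array([253.7122, 309.7183]), array([300.1875, 309.7713])]
1.8 [array([254.2017, 306.5761]), array([299.6265, 306.6263])]
(0.134, 0.05, 0.015) [214.5318 223.5607]
(0.134, -0.05, 0.015) [340.5851 223.5867]
(0.186, 0.018, 0.015) [249.9183 221.6406]
(0.186, -0.018, 0.015) [306.1574 221.651 ]
180 80 233 369
195 25 236 325
210 123 216 338
225 109 222 330
240 20 267 286
255 21 266 286
270 20 267 286
285 20 267 286
300 20 267 286
315 0 0 0
330 0 0 0
345 0 0 0
360 0 0 0
375 0 0 0
390 0 0 0
```

>>> apply_moves(
  plan=[
    [0.002, 0.001, 0.04, 0, 0, 0, 100],
    [0.004, 0.001, 0.08, 0, 0, 0, 100],
    [0.004, 0.001, 0.105, 0, 0, 0, 100],
    [0.004, 0.001, 0.105, 0, 0, 0, 100],
    [0.004, 0.001, 0.105, 0, 0, 0, 100],
  ],
)

```text
time: 20.18
ee_pos: [0.6205, -0.2203, 0.1317]
eef_rot: [-3.137, 0.445, -0.101]
contact_force: [0.3, 0.2, 0.6]
grip_width: 0.0852
grip_force: 0.0
```

```bash
python3 - <<'E'
from h import *
s=now();print(s[1],s[0]['contact_force'])
Rr=signR(RYAW,45);o=SEAT+Rr@np.array([0,.0012,.001])
p,Rt=tcp(o,Rr,.165,70);go(p,Rt,"grasp")
E
```

```text
[ 0.6205 -0.2203  0.1317] [0.31   0.2077 0.5758]
grasp shift mm [-1.6266  0.6283 -1.1825] rot deg [-0.251   0.4853 -0.0006] | world [ 0.6195 -0.2209  0.1335]
```

>>> apply_moves(
  plan=[
    [-0.0015, 0, -0.001, 0, 0, 0, 60],
    [-0.0015, 0, -0.001, 0, 0, 0, 0],
    [-0.0015, 0, -0.001, 0, 0, 0, 0],
    [-0.0015, 0, -0.001, 0, 0, 0, 0],
    [-0.0015, 0, -0.001, 0, 0, 0, 0],
    [-0.0015, 0, -0.001, 0, 0, 0, 0],
  ],
  newtons=100,
)

```text
time: 20.92
ee_pos: [0.6192, -0.2204, 0.132]
eef_rot: [-3.138, 0.446, -0.101]
contact_force: [1.6, -1.6, 5.0]
grip_width: 0.0348
grip_force: 100.1
```

```bash
python3 - <<'E'
from h import *
s,p,Rt=now();print(p,s['contact_force'],s['grip_width'],s['grip_force'])
Rr=signR(RYAW,45);o=SEAT+Rr@np.array([0,.0012,.001])
G0=Rr.T@(p-o);G1=Rr.T@Rt;np.savez("g2.npz",a=G0,b=G1);print(G0,np.degrees(R.from_matrix(M(70).T@G1).as_rotvec()))
print("up slope in tool",Rt.T@Rr[:,0],"up in tool",Rt.T@[0,0,1])
E
```

```text
[ 0.6192 -0.2204  0.132 ] [ 1.6496 -1.583   4.9969] 0.03475677083108971 100.14755845069885
[0.1459 0.0004 0.0002] [ 0.2296 -0.5766 -0.0009]
up slope in tool [ 0.3325 -0.0038 -0.9431] up in tool [-0.4317 -0.0036 -0.902 ]
```

>>> apply_moves(
  plan=[
    [0.004, 0, -0.013, 0, 0, 0, 0],
    [0.007, 0, -0.026, 0, 0, 0, 0],
    [0.008, 0, -0.042, 0, 0, 0, 0],
    [-0.01, 0, -0.08, 0, 0, 0, 0],
    [-0.035, 0, -0.13, 0, 0, 0, 0],
    [-0.06, 0, -0.18, 0, 0, 0, 0],
    [-0.08, 0, -0.22, 0, 0, 0, 0],
    [-0.08, 0, -0.22, 0, 0, 0, 0],
    [-0.08, 0, -0.22, 0, 0, 0, 0],
  ],
)

```text
time: 22.05
ee_pos: [0.6419, -0.2232, 0.3612]
eef_rot: [-3.135, 0.45, -0.1]
contact_force: [0.1, 0.7, -7.5]
grip_width: 0.0348
grip_force: 101.1
```

```bash
cat >> h.py <<'E'
def G2(): g=np.load("g2.npz");return g['a'],g['b']
RP=signR(PYAW,102)   # standing: handle up, leaning back 12
# stance (.010,0,.060) over plinth centre; lower back edge (0,0,.015) at plinth height
def stand(dz=0):
    o=-RP@np.array([.010,0,.060]); o=o+PL; o[2]=PL[2]-(RP@np.array([0,0,.015]))[2]; return o+[0,0,dz]
E
python3 - <<'E'
from h import *
s,p,Rt=now();print(p,s['contact_force'],s['grip_width'],s['joint_pos'])
print("z vert deg",np.degrees(np.arccos(RP[2,2])),"x",RP[:,0],"z",RP[:,2],"o",stand())
q,Rq=tcp_for(stand(.1),RP,G2());print(Rq[:,2]);go(q,Rq,"above stand");go(np.array([.5,0,.42]),Rq,"way")
f=stand()+RP@np.array([.044+.085*np.cos(1.8),0,.021+.085*np.sin(1.8)]);print("foot z",f, "grasp h",tcp_for(stand(),RP,G2())[0])
E
```

```text
[ 0.6419 -0.2232  0.3612] [ 0.0781  0.6931 -7.5109] 0.03483714471720287 [-0.3429  0.6795  0.6342 -0.1284  2.2639  1.2687]
z vert deg 102.0 x [-0.1905 -0.0832  0.9781] z [-0.8963 -0.3916 -0.2079] o [0.5969 0.3033 0.0331]
[ 0.4761  0.2124 -0.8533]
above stand shift mm [ -74.4526 -503.9914  134.1787] rot deg [  1.3709  55.7615 -30.7975] | world [0.5687 0.2915 0.2758]
way shift mm [-172.6892 -207.8687   19.5375] rot deg [  1.3709  55.7615 -30.7975] | world [0.5  0.   0.42]
foot z [0.4992 0.2606 0.0357] grasp h [0.5687 0.2915 0.1758]
```

>>> apply_moves(
  plan=[
    [-0.173, -0.208, 0.01, 1.4, 55.8, -30.8, 0],
    [-0.173, -0.208, 0.01, 1.4, 55.8, -30.8, 0],
    [-0.173, -0.208, 0.01, 1.4, 55.8, -30.8, 0],
    [-0.173, -0.208, 0.01, 1.4, 55.8, -30.8, 0],
    [-0.173, -0.208, 0.01, 1.4, 55.8, -30.8, 0],
    [-0.173, -0.208, 0.01, 1.4, 55.8, -30.8, 0],
    [-0.173, -0.208, 0.01, 1.4, 55.8, -30.8, 0],
    [-0.173, -0.208, 0.01, 1.4, 55.8, -30.8, 0],
    [-0.173, -0.208, 0.01, 1.4, 55.8, -30.8, 0],
  ],
)

```text
time: 23.18
ee_pos: [0.5052, -0.0007, 0.431]
eef_rot: [-3.139, -0.549, 0.412]
contact_force: [-0.3, 0.2, -6.8]
grip_width: 0.0349
grip_force: 103.2
```

```bash
python3 - <<'E'
from h import *
s,p,Rt=now();print(p,s['contact_force'],s['grip_width'],s['joint_pos'])
q,Rq=tcp_for(stand(.13),RP,G2());go(q,Rq,"above stand")
E
```

```text
[ 0.5052 -0.0007  0.431 ] [-0.266   0.2073 -6.7602] 0.03491082557132239 [-0.3622 -0.1353  1.6485  0.3976  1.2439  0.7408]
above stand shift mm [  84.176  -241.6855  198.9808] rot deg [ 0.0577 -0.0129 -0.0015] | world [0.5687 0.2915 0.3058]
```

>>> apply_moves(
  plan=[
    [0.03, -0.12, 0.05, 0, 0, 0, 0],
    [0.03, -0.12, 0.05, 0, 0, 0, 0],
    [0.06, -0.242, 0.1, 0, 0, 0, 0],
    [0.06, -0.242, 0.1, 0, 0, 0, 0],
    [0.084, -0.242, 0.199, 0, 0, 0, 0],
    [0.084, -0.242, 0.199, 0, 0, 0, 0],
    [0.084, -0.242, 0.199, 0, 0, 0, 0],
    [0.084, -0.242, 0.199, 0, 0, 0, 0],
    [0.084, -0.242, 0.199, 0, 0, 0, 0],
  ],
)

```text
time: 24.3
ee_pos: [0.5677, 0.2922, 0.3074]
eef_rot: [-3.139, -0.552, 0.412]
contact_force: [0.1, -0.5, -5.8]
grip_width: 0.0349
grip_force: 104.5
```

```bash
python3 - <<'E'
from h import *
s,p,Rt=now();print(p,s['contact_force'],s['grip_width'],s['joint_pos'])
for d in(.03,.008,0):
  q,Rq=tcp_for(stand(d),RP,G2());go(q,Rq,d)
E
```

```text
[0.5677 0.2922 0.3074] [ 0.1122 -0.4973 -5.7923] 0.0348870688980567 [0.4061 0.1041 1.7245 0.0079 0.7606 1.5604]
0.03 shift mm [-52.7605   1.3428  86.8507] rot deg [ 0.0928 -0.2276 -0.0158] | world [0.5687 0.2915 0.2058]
0.008 shift mm [-64.3048   1.3904 105.5784] rot deg [ 0.0928 -0.2276 -0.0158] | world [0.5687 0.2915 0.1838]
0 shift mm [-68.5027   1.4077 112.3884] rot deg [ 0.0928 -0.2276 -0.0158] | world [0.5687 0.2915 0.1758]
```

>>> apply_moves(
  plan=[
    [-0.03, 0.001, 0.05, 0, 0, 0, 0],
    [-0.053, 0.001, 0.087, 0, 0, 0, 0],
    [-0.059, 0.001, 0.096, 0, -0.2, 0, 0],
    [-0.064, 0.001, 0.1055, 0, -0.2, 0, 0],
    [-0.064, 0.001, 0.1055, 0, -0.2, 0, 0],
    [-0.064, 0.001, 0.1055, 0, -0.2, 0, 0],
  ],
)

```text
time: 25.05
ee_pos: [0.5694, 0.2922, 0.1847]
eef_rot: [-3.139, -0.551, 0.412]
contact_force: [0.1, 0.1, -5.7]
grip_width: 0.0345
grip_force: 104.4
```

```bash
python3 - <<'E'
from h import *
s,p,Rt=now();print(p,s['contact_force'],s['grip_width'])
q,Rq=tcp_for(stand(0),RP,G2());go(q,Rq,0);print("up in tool",Rt.T@[0,0,1])
g=G2();Rs=Rt@g[1].T;o=p-Rs@g[0]
def mark(n,im):
  for k in [(0,.05,.015),(0,-.05,.015),(.044+.085*np.cos(1.8),.025,.021+.085*np.sin(1.8)),(.044+.085*np.cos(1.8),-.025,.021+.085*np.sin(1.8))]:
    u=proj(n,o+Rs@np.array(k));cv2.circle(im,tuple(int(round(t*1)) for t in u),1,(0,0,255),1)
  a=np.radians(PYAW)
  for sx in(-.075,.075):
    for sy in(-.062,.062):
      u=proj(n,PL+rz(PYAW)@np.array([sx,sy,0]));cv2.circle(im,tuple(int(round(t)) for t in u),1,(255,0,0),1)
a=get_image("side");cv2.imwrite("pics/side5.png",a);mark("side",a);b=get_image("top");cv2.imwrite("pics/top5.png",b);mark("top",b)
cv2.imwrite("pics/p5.png",np.hstack([crop(a,220,190,110,130,3.6),crop(b,170,165,110,130,3.6)]))
E
```

```text
[0.5694 0.2922 0.1847] [ 0.0664  0.1098 -5.7101] 0.034533196380743675
0 shift mm [-5.4011  0.4326  7.1197] rot deg [ 0.0972 -0.1312  0.0186] | world [0.5687 0.2915 0.1758]
up in tool [ 0.5233 -0.0018 -0.8521]
```

View pics/p5.png

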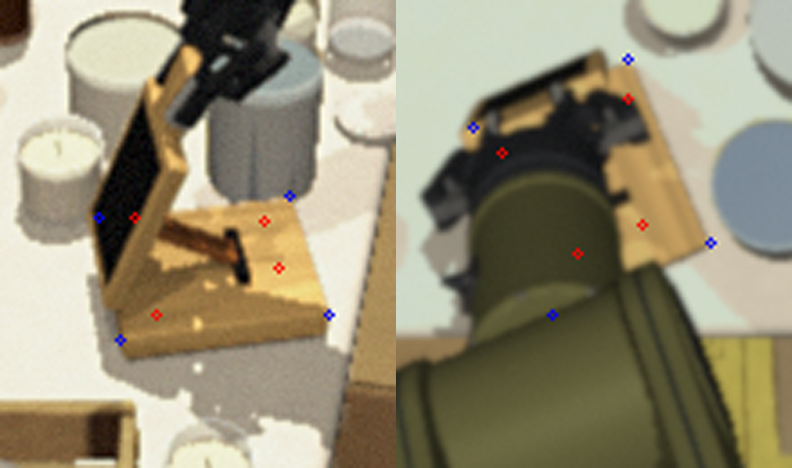

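The side view on the left shows the foot bar from (232,232) to (243,280), about 35 px left of the prediction. The lower face corner is at (107,303). The bottom has swung away from the robot in the grip, so I'll estimate the swing.

```bash
python3 - <<'E'
from h import *
s,p,Rt=now();g=G2();Rs0=Rt@g[1].T;o0=p-Rs0@g[0]
c=np.array([.164,0,.0075])  # pivot
for d in(0,-5,-8,-11,-14):
  Rs=Rs0@R.from_euler('y',-d,degrees=True).as_matrix();o=o0+Rs0@c-Rs@c
  cr=lambda k:(proj("side",o+Rs@np.array(k))-[220,190]+.4)*3.6
  ft=lambda y:(.044+.085*np.cos(1.8),y,.021+.085*np.sin(1.8))
  print(d,"zang",round(np.degrees(np.arccos(Rs[2,2])),1),"foot",cr(ft(.025)),cr(ft(-.025)),"face corner",cr((0,.05,0)),"shoulder",cr((.134,.05,0)),"o",o,"footz",(o+Rs@np.array(ft(0)))[2],"backedge z",(o+Rs@np.array((0,0,.015)))[2])
E
```

```text
0 zang 102.1 foot [278.6294 267.8942] [263.6604 220.6488] face corner [137.6882 314.2276] shoulder [178.445  169.0916] o [0.5973 0.3038 0.0415] footz 0.043950858101979094 backedge z 0.03837876833612018
-5 zang 97.1 foot [297.1304 259.489 ] [281.4872 212.4671] face corner [157.4975 314.6742] shoulder [182.1969 169.9209] o [0.5845 0.2982 0.0385] footz 0.05021163162549123 backedge z 0.03664441513677066
-8 zang 94.1 foot [307.9282 253.9326] [291.8845 207.0467] face corner [169.4607 314.3426] shoulder [184.5092 170.2891] o [0.5767 0.2948 0.0373] footz 0.054519869130097716 backedge z 0.036201271942686054
-11 zang 91.1 foot [318.4722 248.0022] [302.0317 201.2538] face corner [181.453  313.5652] shoulder [186.86   170.5593] o [0.5688 0.2913 0.0365] footz 0.059227733281986134 backedge z 0.036207965397463994
-14 zang 88.1 foot [328.7406 241.7078] [311.9076 195.0982] face corner [193.4507 312.3461] shoulder [189.243  170.7308] o [0.5609 0.2879 0.0362] footz 0.06432232015275577 backedge z 0.036664477154810186
```

```bash
python3 - <<'E'
from h import *
from scipy.optimize import least_squares
s,p,Rt=now();g=G2();Rs0=Rt@g[1].T;o0=p-Rs0@g[0]
c=np.array([.164,0,.0075])
def pose(v):
  Rs=Rs0@R.from_euler('y',-v[0],degrees=True).as_matrix();o=o0+Rs0@c-Rs@(c+[v[1],0,0]);return o,Rs
ks=[(.044+.085*np.cos(1.8),y,.021+.085*np.sin(1.8)) for y in(.025,-.025)]+[(0,.05,0),(.134,.05,0)]
obs=np.array([(243,278),(232,233),(107,303),(149,98+60)])
def f(v,n=3):
  o,Rs=pose(v);return np.array([(proj("side",o+Rs@np.array(k))-[220,190]+.4)*3.6-b for k,b in list(zip(ks,obs))[:n]]).ravel()
r=least_squares(f,[8,0]);print(r.x,r.fun)
r1=least_squares(lambda v:f([v[0],0]),[8]);print(r1.x,r1.fun)
o,Rs=pose(r1.x.tolist()+[0]);print("o",o,"zang",np.degrees(np.arccos(Rs[2,2])),"foot z",(o+Rs@np.array(ks[0]))[2])
np.savez("g3.npz",a=Rs.T@(p-o),b=Rs.T@Rt)
# joint-free check: black foot pixels in side image
im=cv2.imread("pics/side5.png");a=im[250:272,278:292].max(2);ys,xs=np.where(a<50);print(len(xs),xs.min()+278,xs.max()+278,ys.min()+250,ys.max()+250)
E
```

```text
[ 9.2361 -0.0036] [ 2.0341 -1.004  -0.7653 -3.6074 -3.376   3.4854]
[8.6612] [ 2.3559  1.8212 -0.4314 -0.8003 -2.9459  7.4675]
o [0.6188 0.3132 0.0496] zang 110.73496104188958 foot z 0.03590379465088734
28 283 288 254 268
```

```bash
sed -i 's/g2.npz/g3.npz/' h.py; python3 - <<'E'
from h import *
s,p,Rt=now()
for d in(.03,.006):
  q,Rq=tcp_for(stand(d),RP,G2());go(q,Rq,d);print(Rq[:,2])
E
```

```text
0.03 shift mm [  8.053    0.4462 -18.743 ] rot deg [ 0.0958 -8.7348  0.0537] | world [0.5664 0.2904 0.2043]
[ 0.3529  0.1586 -0.9221]
0.006 shift mm [-4.4859  0.4886  1.721 ] rot deg [ 0.0958 -8.7348  0.0537] | world [0.5664 0.2904 0.1803]
[ 0.3529  0.1586 -0.9221]
```

>>> apply_moves(
  plan=[
    [0.008, 0.0005, -0.019, 0, 0, 0, 0],
    [0.008, 0.0005, -0.019, 0, -8.7, 0, 0],
    [0.008, 0.0005, -0.019, 0, -8.7, 0, 0],
    [0.002, 0.0005, -0.009, 0, -8.7, 0, 0],
    [-0.0045, 0.0005, 0.0017, 0, -8.7, 0, 0],
    [-0.0045, 0.0005, 0.0017, 0, -8.7, 0, 0],
    [-0.0045, 0.0005, 0.0017, 0, -8.7, 0, 0],
  ],
)

```text
time: 26.02
ee_pos: [0.5648, 0.2897, 0.1777]
eef_rot: [-3.14, -0.394, 0.413]
contact_force: [-0.3, -0.1, -7.1]
grip_width: 0.0346
grip_force: 104.5
```

```bash
python3 - <<'E'
from h import *
s,p,Rt=now();print(p,s['contact_force'],s['grip_width'])
g=G2();Rs=Rt@g[1].T;o=p-Rs@g[0]
q,Rq=tcp_for(stand(0),RP,g);go(q,Rq,0)
P=[(.044+.085*np.cos(1.8),y,.021+.085*np.sin(1.8)) for y in(.025,-.025)]
print("foot pred",[proj("side",o+Rs@np.array(k)) for k in P],"zang",np.degrees(np.arccos(Rs[2,2])),"o",o)
im=get_image("side");cv2.imwrite("pics/side6.png",im)
u=np.mean([proj("side",o+Rs@np.array(k)) for k in P],0).astype(int)
y0,x0=u[1]-14,u[0]-9;a=im[y0:y0+28,x0:x0+18].max(2)
for r in range(28):
  c=np.where(a[r]<50)[0]
  if len(c):print(y0+r,x0+c.min(),x0+c.max())
b=(im[:,:,:].max(2)<45)[235:290,235:275]   # black panel extents
for r in range(0,55,6):
  c=np.where(b[r])[0]
  if len(c):print("panel",235+r,235+c.min(),235+c.max())
print("panel-side pred corner face",proj("side",o+Rs@np.array([0,.05,0])),proj("side",o+Rs@np.array([.134,.05,0])),proj("side",o+Rs@np.array([0,-.05,0])))
E
```

```text
[0.5648 0.2897 0.1777] [-0.3174 -0.1439 -7.0883] 0.03464838819252664
0 shift mm [ 0.3098 -0.0033  3.8152] rot deg [0.0988 0.2051 0.0446] | world [0.5664 0.2904 0.1743]
foot pred [array([297.9082, 264.9798]), array([293.7227, 251.8641])] zang 101.79508894427673 o [0.5949 0.3022 0.0364]
252 293 294
253 293 295
254 294 295
255 295 295
256 296 296
257 296 296
258 296 296
259 297 297
260 296 297
261 296 297
262 295 298
263 296 298
264 296 298
265 296 298
266 297 298
panel 235 259 266
panel 241 258 266
panel 247 256 265
panel 253 256 263
panel 259 257 261
panel 265 258 260
panel-side pred corner face [258.9458 277.9948] [270.0405 237.9295] [253.3232 250.9462]
```

The foot now matches its prediction within 1 px, so I'll lower gently until it touches.

>>> apply_moves(
  plan=[
    [-0.0004, 0, 0.001, 0, 0, 0, 0],
    [-0.0008, 0, 0.002, 0, 0, 0, 0],
    [-0.0008, 0, 0.002, 0, 0, 0, 0],
  ],
)

```text
time: 26.45
ee_pos: [0.5655, 0.29, 0.1765]
eef_rot: [-3.14, -0.395, 0.413]
contact_force: [-0.1, -0.6, -6.3]
grip_width: 0.035
grip_force: 104.5
```

>>> apply_moves(
  plan=[
    [-0.0004, 0, 0.001, 0, 0, 0, 0],
    [-0.0008, 0, 0.002, 0, 0, 0, 0],
    [-0.0008, 0, 0.002, 0, 0, 0, 0],
  ],
)

```text
time: 26.82
ee_pos: [0.5658, 0.2902, 0.1749]
eef_rot: [-3.14, -0.396, 0.413]
contact_force: [-1.0, -0.7, -2.1]
grip_width: 0.0347
grip_force: 105.0
```

>>> apply_moves(
  plan=[
    [-0.0003, 0, 0.0007, 0, 0, 0, 0],
    [-0.0003, 0, 0.0007, 0, 0, 0, 0],
    [-0.0003, 0, 0.0007, 0, 0, 0, 0],
  ],
  newtons=20,
)

```text
time: 27.2
ee_pos: [0.5661, 0.2903, 0.1749]
eef_rot: [-3.14, -0.397, 0.413]
contact_force: [-4.3, -2.2, 4.8]
grip_width: 0.0354
grip_force: 105.5
```

>>> apply_moves(
  plan=[
    [0, 0, 0, 0, 0, 0, 45],
    [0, 0, 0, 0, 0, 0, 60],
    [0, 0, 0, 0, 0, 0, 80],
    [0, 0, 0, 0, 0, 0, 100],
    [0, 0, 0, 0, 0, 0, 100],
  ],
)

```text
time: 27.82
ee_pos: [0.5656, 0.2901, 0.1736]
eef_rot: [-3.14, -0.395, 0.413]
contact_force: [-0.2, -0.1, 0.1]
grip_width: 0.0859
grip_force: 0.0
```

```bash
python3 - <<'E'
from h import *
s,p,Rt=now();print(p,s['contact_force'],s['grip_width'])
im=get_image("side");cv2.imwrite("pics/side7.png",im)
o=stand();P=[proj("side",o+RP@np.array((.044+.085*np.cos(1.8),y,.021+.085*np.sin(1.8)))) for y in(.025,-.025)];print(P)
a=im[245:272,285:303].max(2)
for r in range(27):
  c=np.where(a[r]<50)[0]
  if len(c):print(245+r,285+c.min(),285+c.max())
E
```

```text
[0.5656 0.2901 0.1736] [-0.1647 -0.1     0.0585] 0.08586139203614278
[array([297.0268, 266.1422]), array([292.8781, 253.0306])]
253 293 294
254 292 294
255 294 294
256 294 295
257 295 295
258 295 295
259 296 296
260 296 296
261 296 296
262 295 297
263 295 297
264 295 297
265 295 297
266 296 297
267 297 297
```

Released, with the foot where it should be. I'll withdraw along the fingers.

>>> apply_moves(
  plan=[
    [0, 0, -0.015, 0, 0, 0, 100],
    [0, 0, -0.03, 0, 0, 0, 100],
    [0, 0, -0.06, 0, 0, 0, 100],
    [0, 0, -0.1, 0, 0, 0, 100],
    [0, 0, -0.15, 0, 0, 0, 100],
    [0, 0, -0.15, 0, 0, 0, 100],
    [0, 0, -0.15, 0, 0, 0, 100],
    [0, 0, -0.15, 0, 0, 0, 100],
  ],
)

```text
time: 28.88
ee_pos: [0.5121, 0.2663, 0.3107]
eef_rot: [-3.14, -0.393, 0.413]
contact_force: [0.4, 0.2, 0.1]
grip_width: 0.085
grip_force: 0.0
```

```bash
python3 - <<'E'
from h import *
s,p,Rt=now();print(p,s['contact_force'])
im=get_image("side");cv2.imwrite("pics/side8.png",im)
a=im[245:272,285:303].max(2)
for r in range(0,27,2):
  c=np.where(a[r]<50)[0]
  if len(c):print(245+r,285+c.min(),285+c.max())
d=np.abs(im.astype(int)-cv2.imread("pics/side7.png").astype(int)).max(2)[195:300,240:320];print("changed px lower part",[(195+i,int((d[i]>40).sum())) for i in range(0,105,8)])
# standing sign check: foot (z=.0357) and face lower/upper corner predictions vs panel
o=stand()
P=camera_params("wrist");w=get_image("wrist");cv2.imwrite("pics/w9.png",w)
for k in[(.134,.05,.015),(.134,-.05,.015),(.186,.018,.015),(.186,-.018,.015)]:print(k,proj("wrist",o+RP@np.array(k),P))
hsv=cv2.cvtColor(w,cv2.COLOR_BGR2HSV);m=(hsv[...,0]>8)&(hsv[...,0]<28)&(hsv[...,1]>60)&(hsv[...,2]>90)
for r in range(120,340,12):
  c=np.where(m[r,150:420])[0]+150;print(r,len(c),c.min() if len(c) else 0,c.max() if len(c) else 0)
E
```

```text
[0.5121 0.2663 0.3107] [0.3876 0.245  0.0759]
253 293 293
255 294 294
257 295 295
259 296 296
261 296 296
263 295 297
265 295 297
changed px lower part [(195, 28), (203, 30), (211, 20), (219, 16), (227, 9), (235, 0), (243, 0), (251, 1), (259, 8), (267, 8), (275, 20), (283, 0), (291, 20), (299, 21)]
(0.134, 0.05, 0.015) [221.8089 206.1658]
(0.134, -0.05, 0.015) [330.8901 206.3003]
(0.186, 0.018, 0.015) [253.0619 212.0509]
(0.186, -0.018, 0.015) [300.1723 212.1107]
120 0 0 0
132 0 0 0
144 0 0 0
156 0 0 0
168 0 0 0
180 93 230 322
192 73 221 327
204 107 221 327
216 94 229 322
228 95 228 322
240 96 228 323
252 98 228 407
264 86 228 323
276 97 227 323
288 100 196 323
300 21 204 224
312 37 215 251
324 65 214 278
336 87 208 304
```

```bash
python3 -c "
from workcell import *
print(hand_in())"
```

```text
the job is handed in; nothing more can be done
None
```

The job is handed in at about 29 s of the 72 s allowed. The leg was pushed to its stop on the rest and held there about 0.75 s, at roughly 8 N rather than the 3 N suggested. My last camera check, after release, showed the sign standing near the middle of the plinth and square to it, leg towards the robot; the hand-in returned no verdict.

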